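# Clear the filter box, open its flap and hold up the filter plate

### The job

Two offcuts have been left on the closed flap of the fume filter box: first carry both into the open black scrap bin. Then swing the flap right up until it stands upright, and draw the filter plate (the one with the mesh and a tab on top) straight up out of its slot, leaving the plain blank plate in the other slot and everything else where it is. Finish while still holding the filter plate upright in the air, still, its lower edge well clear of the box (at least 5 cm above the rim), with the flap left standing open.

Things in the scene. Friction and masses are not known exactly. Their poses are not given: they have to be found in the camera images.
- filter_box: Grey metal fume filter box, fixed, open at the top under its flap: 130 (x) x 160 (y) x 102 mm high, walls 4, floor 6 mm. Origin: centre of its underside; x points to the hinge side, y along the hinge, z up. Inside, two upright slots at y = +32 and -32 mm, x = 0, with guide ribs at both x ends (|x| over 36 mm), up to 60 mm above the table. A duct stub stands 18 mm out of its back.
- flap (a joint): Grey flap on top of the box, 136 x 166 x 5 mm, hinged on the far (+x) rim; 0 = closed and level, grows as it opens, 1.57 = upright, stop at 1.65 rad. The hinge is stiff: it stays at any angle it is left at and needs about 2 N at the bar to move. When closed its upper face is 108 mm above the table.
- flap_hinge (a point): A point on the flap's hinge line, at its middle, 105.5 mm above the table; axes as filter_box (the hinge line is y). It does not move as the flap opens.
- flap_bar (a point): Middle of the flap's pull: a loop of round steel bar 8 mm thick in the plane of the flap. The cross bar runs along y, 64 mm between its legs' centres, 40 mm in front of the flap's front edge, 180 mm from the hinge line, 105.5 mm above the table when closed. Fingers fit before and behind the bar, also when upright (window 36 x 56 mm between bar, legs and flap). Axes turn with the flap.
- filter_tab (a point): Centre of the filter plate's grip tab, 30 (x) x 12 (y) x 23 mm (z), 12 mm below the tab's top and 81 mm above the plate's lower edge. The tab's top is 3 mm below the box's rim; in y at least 35 mm is free beside the tab on both sides. Axes: x along the plate, y across it, z up. Hidden while the flap is closed.
- blank_mid (a point): Centre of the plain blank plate in the other slot: solid aluminium, 84 x 12 x 55 mm high, no tab, no mesh, loose. To be left alone.
- duct_mid (a point): Centre of the grey plastic offcut of cable duct, a U-shaped channel open upwards, 45 (x) x 30 (y) x 30 mm (z), walls 3 mm, about 30 g; lies loose on the flap, x is its long axis.
- tube_mid (a point): Centre of the aluminium offcut of square tube, 40 (x) x 26 (y) x 26 mm (z), about 40 g, open at its two x ends; lies loose on the flap, x is its long axis.
- scrap_bin: Open black plastic scrap bin, fixed, 150 (x) x 110 (y) x 60 mm high, walls and floor 3 mm. Origin: centre of its underside, z up.
- duct_offcut: The cable duct offcut; origin at the centre of its underside.
- tube_offcut: The square tube offcut; origin at the centre of its underside.
- filter_plate: The filter plate: aluminium frame with mesh, loose, about 120 g, 84 (x) x 12 (y) x 70 mm high below its tab. It stands on the box's floor in one of the two slots (which one varies), 1.5 mm of play all round. Origin: middle of its lower edge, z up.
- relay: Bystander: white plug-in relay 22 x 29 x 36 mm, loose; origin at its underside.
- rail_terminal: Bystander: rail terminal block 12 x 42 x 35 mm, loose; origin at its underside.
- marker: Bystander: marker pen 14 x 136 x 12 mm lying behind, loose; origin at its underside.
- spool: Bystander: solder spool 70 x 67 x 40 mm standing on its flange, loose; origin at its underside.
There are look-alikes about, which are no part of the job. Leave any pink or purple look-alike of the tube_offcut alone.

How it is judged:
On the way, in this order (a step that is already met when the one before it is completed fails the run):
1. both offcuts lie in the scrap bin, let go (x of duct_mid in the frame of scrap_bin between -0.073 and 0.073 m and y of duct_mid in the frame of scrap_bin between -0.053 and 0.053 m and z of each of duct_mid, tube_mid in the frame of scrap_bin below 0.055 m and x of tube_mid in the frame of scrap_bin between -0.073 and 0.073 m and y of tube_mid in the frame of scrap_bin between -0.053 and 0.053 m and contact force between the fingers and duct_offcut below 0.1 N and contact force between the fingers and tube_offcut below 0.1 N and linear speed of each of duct_offcut, tube_offcut below 0.05 m/s), for 0.2 s.
2. the flap stands open (value of joint flap above 1.3 rad), for 0.2 s.
3. the filter plate is drawn up out of the box, its lower edge above the rim (z of filter_tab in the frame of filter_box above 0.19 m), for 0.1 s.
At the end, for the whole second after the job is handed in: Both offcuts are in the bin; the flap is open over 1.3 rad; the fingers hold the filter plate upright (within 0.26 rad), still, touching neither box nor bin, its tab centre over 229 mm above the table (lower edge 46 mm above the rim); the blank plate is still in its slot (x of duct_mid in the frame of scrap_bin between -0.073 and 0.073 m and y of duct_mid in the frame of scrap_bin between -0.053 and 0.053 m and z of each of duct_mid, tube_mid in the frame of scrap_bin below 0.055 m and x of tube_mid in the frame of scrap_bin between -0.073 and 0.073 m and y of tube_mid in the frame of scrap_bin between -0.053 and 0.053 m and value of joint flap above 1.3 rad and z of filter_tab in the frame of filter_box above 0.229 m and angle between filter_tab's own z axis and vertical below 0.26 rad and contact force between the fingers and filter_plate above 1 N and contact force between filter_plate and filter_box below 0.2 N and contact force between filter_plate and scrap_bin below 0.2 N and linear speed of filter_plate below 0.05 m/s and angular speed of filter_plate below 0.5 rad/s and z of blank_mid in the frame of filter_box below 0.05 m); the arm keeps its last pose, push and grip.
It fails at once if the blank plate is pulled up out of its slot (z of blank_mid in the frame of filter_box above 0.065 m).
It fails at once if a bystander (relay, terminal, marker, spool) is pushed more than 3 cm away (distance of any of relay, rail_terminal, marker, spool from where it was at the start of the episode above 0.03 m).
It also fails if it takes over 72 s, if anything falls off the work surface, if the arm or the gripper's body presses on something with over 40 N, if the wrist force passes 120 N, or if a joint passes its speed limit or range.

### The arm

A 7-joint arm with a two-finger parallel gripper is mounted at the origin on a cart in front of the work surface, level with it; the furniture and walls round the work are solid. World frame = base frame: x ahead of the robot, y to its left, z up, the work surface at z = 0. Lengths are in m, angles in rad, forces in N, time in s.
With the tool pointing down it reaches from about 0.425 to 0.95 m from the base axis. Payload 4.7 kg.
Tool frame: the origin (TCP) lies between the finger pads; the fingertips stand 25 mm ahead of it and the grasp point (between the pads) lies 6 mm ahead of it; x points along the fingers, z is the direction in which the jaws open and shut, and the axes are right-handed (so a half turn about x gives the same grasp; the last joint's range is limited). The gripper opens to 85 mm and grips with 20 to 120 N. Pads are 22 mm wide; open, the fingers measure 114 mm over their backs; the gripper's body (76 mm by 85 mm) begins 54 mm behind the grasp point. The pads swing forward as they close: fully open they stand 13 mm farther back than shut.
Start: joints at [-1.161, 0.469, -0.049, 1.532, 0.024, 1.141, -0.082], TCP at [0.287, 0.611, 0.256] pointing down, gripper open.
Joint ranges: [-2.59, 2.59], [-0.33, 1.99], [-1.39, 1.29], [0.1, 2.45], [-1.04, 4.18], [0.21, 1.99], [-2.66, 2.66]. Speed limits (rad/s): [2.57, 2.57, 3.14, 3.14, 3.14, 3.14, 3.14].

### API

Orientations are given as a 3x3 rotation matrix whose columns are the frame's x, y, z axes.
In Python, from rig import * gives the robot as it stands. Calls block until the motion is done:
- movep(position, orientation): joint-space move of the TCP to a pose.
- move_l(position, attitude=None, feed=0.15, until_force=None): straight line of the TCP; attitude=None keeps the orientation; feed is the mean speed in m/s. With until_force (N) it stops when the force on the tool has changed by that much, and returns True; else False.
- move_joints(angles): joint-space move.
- command_gripper(opening, newtons=None): finger opening in m; newtons is the grip in N (None keeps the last); returns when the fingers have stopped.
- sleep(seconds).
- inverse_kinematics(position, orientation): joint angles nearest the present ones, or None.
- sense(): the state.
- camera(name): name is "side" or "top"; returns (picture, depth): 420x560x3 uint8, red, green, blue; 420x560 float32, m along the optical axis (not along the pixel's ray), 0 where there is no reading.
- camera_params(name): a dict with "K" (3x3 intrinsics, pixels), "position" and "rotation" of the camera in the world. Camera axes: x right, y down, z forward; pixel columns grow to the right and rows downward; lengths in m; the calibration is good to about 2 mm. A picture is of the moment at which its call begins. camera_params takes no time and is no camera call.
A pose or a line that the arm cannot do raises Unreachable and nothing moves.
- finish_job(): hands the job in, once; it reports no verdict.
The state is a dict: "time_s": time; "joint_pos": joint angles; "qd": joint speeds; "joint_efforts": joint torques, N m; "position": TCP position; "tcp_rot": TCP orientation; "wrist_force": force on the tool from outside, world axes, zero at the start; "ft_torque": the same for the moment, N m; "finger_gap": finger opening in m.
Only numpy, scipy, OpenCV 4.12 (cv2) and the standard library are available. Lean on these libraries where they do the work, as an engineer would, in place of code of your own. Each camera call takes 0.05 s, during which the arm holds its last target.

## Working session

There is one attempt and no reset: what is moved stays moved. The work goes in short steps, each a Python script; the robot and the scene stay as the last script left them, time stands still between calls to the robot, and variables do not carry over. Pictures are saved under pics/ and viewed, and the job is handed in when it is done.

```bash
ls; mkdir -p pics; python3 - <<'E'
from rig import *
import cv2, numpy as np
s=sense(); print(s['time_s'],s['position'],s['finger_gap'])
for n in ['side','top']:
    p,d=camera(n); cv2.imwrite(f'pics/{n}0.png',p[:,:,::-1]); np.save(f'pics/{n}0_d.npy',d); np.save(f'pics/{n}0_p.npy',p)
    c=camera_params(n); print(n,c)
E
```

```text
pics
0.0 [0.28653699 0.61055604 0.25521412] 0.08572465555996704
side {'K': array([[414.13243505,   0.        , 280.47283161],
       [  0.        , 414.13243505, 209.03352695],
       [  0.        ,   0.        ,   1.        ]]), 'position': array([0.58858576, 0.86875665, 0.54684605]), 'rotation': array([[-0.99557693,  0.06587022, -0.0669902 ],
       [ 0.09173234,  0.52753902, -0.84456365],
       [-0.02029165, -0.84697325, -0.53124811]])}
top {'K': array([[482.03630211,   0.        , 275.09286912],
       [  0.        , 482.03630211, 204.46952065],
       [  0.        ,   0.        ,   1.        ]]), 'position': array([0.48657764, 0.1755672 , 1.05858741]), 'rotation': array([[ 0.01058437, -0.99912264,  0.04052073],
       [-0.99969478, -0.01147768, -0.02187705],
       [ 0.02232294, -0.04027681, -0.99893917]])}
```

View pics/top0.png

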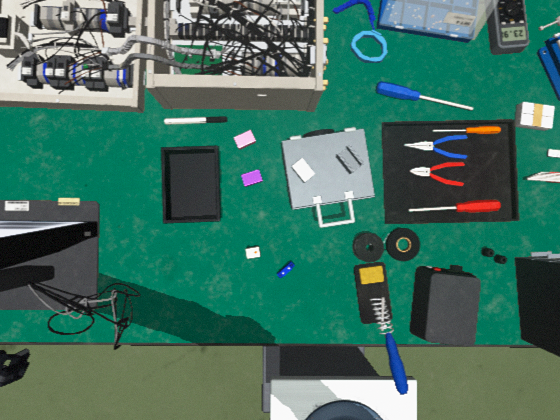

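View pics/side0.png

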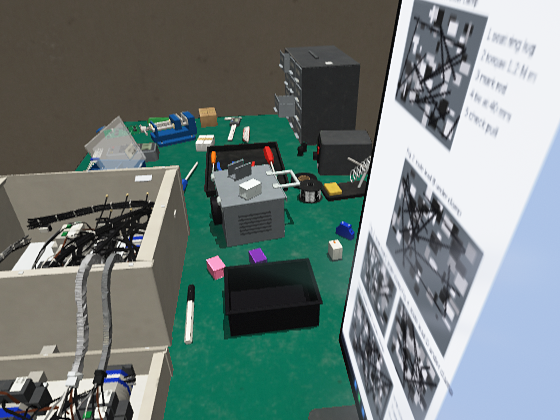

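```bash
cat > h.py <<'E'
import numpy as np, cv2
from rig import *
def px2w(n,u,v,d):
    c=camera_params(n);K=c['K']
    r=np.array([(u-K[0,2])/K[0,0],(v-K[1,2])/K[1,1],1])*d
    return c['position']+c['rotation']@r
def pxz(n,u,v,z):
    c=camera_params(n);K=c['K']
    r=c['rotation']@np.array([(u-K[0,2])/K[0,0],(v-K[1,2])/K[1,1],1])
    t=(z-c['position'][2])/r[2]
    return c['position']+t*r
def w2px(n,P):
    c=camera_params(n);q=c['rotation'].T@(np.asarray(P,float)-c['position']);q=c['K']@q
    return q[:2]/q[2]
def cloud(n,d):
    c=camera_params(n);K=c['K']
    v,u=np.mgrid[0:420,0:560]
    r=np.stack([(u-K[0,2])/K[0,0]*d,(v-K[1,2])/K[1,1]*d,d],-1)
    return r@c['rotation'].T+c['position']
def snap(name,tag,box=None,k=1):
    p,d=camera(name); np.save(f'pics/{name}{tag}_d.npy',d); np.save(f'pics/{name}{tag}_p.npy',p)
    crop(name,tag,box,k); return p,d
def crop(name,tag,box=None,k=1,suf=''):
    p=np.load(f'pics/{name}{tag}_p.npy')[:,:,::-1]
    if box: u0,v0,u1,v1=box;p=p[v0:v1,u0:u1]
    p=cv2.resize(p,None,fx=k,fy=k,interpolation=cv2.INTER_CUBIC)
    cv2.imwrite(f'pics/{name}{tag}{suf}.png' if suf or k==1 else f'pics/{name}{tag}_c.png',p)
E
python3 - <<'E'
from h import *
crop('top','0',(270,110,390,240),5,'_box')
crop('side','0',(180,140,400,300),3.5,'_box')
crop('top','0',(150,100,310,290),3.5,'_left')
P=cloud('top',np.load('pics/top0_d.npy'))
for u,v in [(20,200),(60,260),(90,220),(90,300),(50,210),(100,330),(10,360),(190,185),(300,170),(350,160),(333,223),(235,70),(245,95),(450,40),(445,300),(540,300),(300,380)]:
    print((u,v),P[v,u].round(3))
print(w2px('top',[.287,.611,.25]))
E
```

```text
(20, 200) [0.532 0.702 0.01 ]
(60, 260) [0.405 0.612 0.012]
(90, 220) [0.491 0.552 0.008]
(90, 300) [0.319 0.548 0.008]
(50, 210) [0.512 0.639 0.007]
(100, 330) [0.254 0.527 0.001]
(10, 360) [-0.018  1.095 -0.739]
(190, 185) [0.57  0.339 0.004]
(300, 170) [0.591 0.108 0.137]
(350, 160) [0.615 0.007 0.11 ]
(333, 223) [0.49  0.04  0.111]
(235, 70) [0.82  0.243 0.022]
(245, 95) [0.739 0.216 0.122]
(450, 40) [ 0.904 -0.237  0.   ]
(445, 300) [ 0.339 -0.185  0.101]
(540, 300) [ 0.34  -0.38   0.095]
(300, 380) [0.15  0.095 0.003]
[ -2.77672682 342.94121925]
```

View pics/top0_box.png

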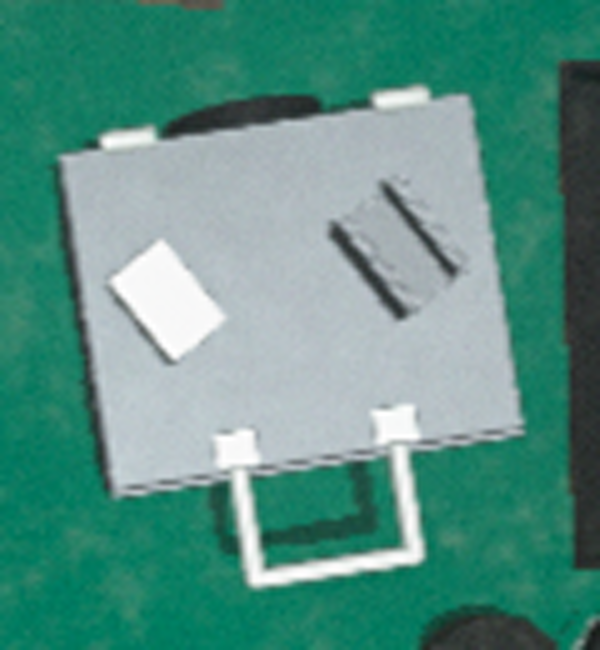

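View pics/side0_box.png

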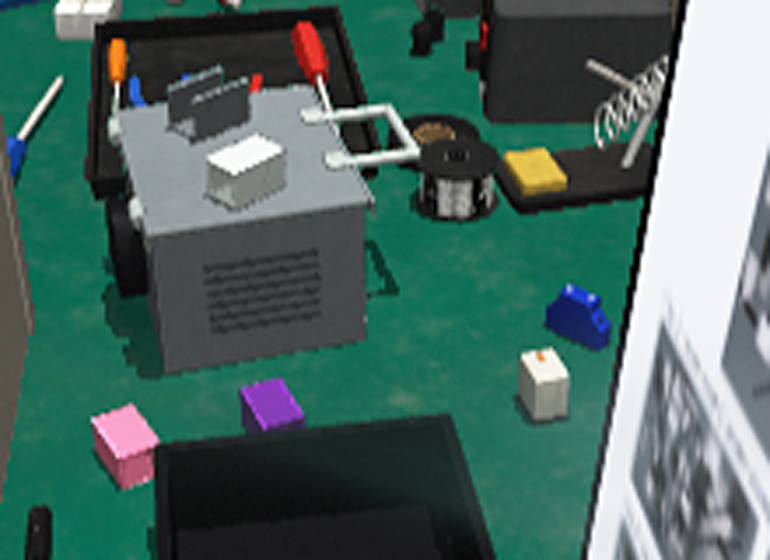

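View pics/top0_left.png

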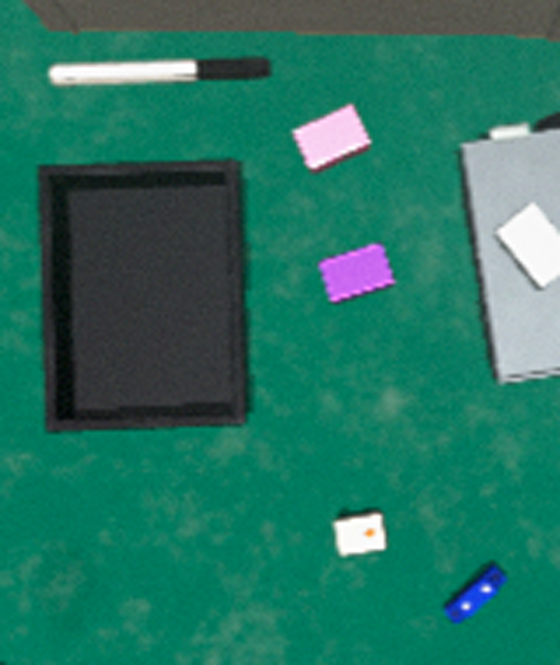

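```bash
cat > poses.py <<'E'
from h import *
p=np.load('pics/top0_p.npy').astype(int)
f=lambda u,v:(u/5+270-.4,v/5+110-.4)
C=[pxz('top',*f(u,v),.108) for u,v in [(113,495),(523,432),(470,95),(62,157)]]
FL,FR,BR,BL=C
if __name__=='__main__':
    for c in C: print(c.round(4))
    print('front',np.linalg.norm(FL-FR),'side',np.linalg.norm(FL-BL),np.linalg.norm(FR-BR))
ey=(FL-FR)+(BL-BR); yaw=np.arctan2(-ey[0],ey[1])
ex2=(BL-FL)+(BR-FR); yaw2=np.arctan2(ex2[1],ex2[0])
cen=sum(C)/4
if __name__=='__main__':
    print('yaw',yaw,yaw2,'cen',cen)
    bar=[pxz('top',*f(u,v),.1095) for u,v in [(253,580),(420,557)]]; print('bar',bar,np.mean(bar,0))
    # tube top
    for nm,pts,z in [('tube',[(163,240),(226,318),(175,362),(110,283)],.134),('duct',[(330,228),(390,180),(466,268),(403,320)],.138)]:
        Q=np.array([pxz('top',*f(*q),z) for q in pts]); c=Q.mean(0); print(nm,Q.round(4).tolist(),c.round(4),[np.linalg.norm(Q[i]-Q[(i+1)%4]).round(4) for i in range(4)])
    P=cloud('top',np.load('pics/top0_d.npy'))
    for v in range(145,185,4): print(v,(P[v,285:370:3,2]*1000).astype(int))
    # bin corners at z=.06
    B=[pxz('top',u/3.5+150-.4,v/3.5+100-.4,.06) for u,v in [(40,168),(241,160),(246,424),(47,431)]]
    print('bin',np.array(B).round(3),np.mean(B,0))
    S=cloud('side',np.load('pics/side0_d.npy'))
    for u,v in [(380,100),(450,200),(355,310),(400,400),(540,300)]: print((u,v),S[v,u].round(3))
E
python3 poses.py
```

```text
[0.5174 0.1209 0.108 ]
[ 0.5442 -0.0418  0.108 ]
[ 0.6786 -0.0202  0.108 ]
[0.6514 0.1424 0.108 ]
front 0.16487323362287787 side 0.13574749813398024 0.13613553955026064
yaw 0.1648026657831058 0.15901755468880346 cen [0.59790323 0.05029733 0.108     ]
bar [array([0.4844048 , 0.06538905, 0.1095    ]), array([ 0.4941781 , -0.00068041,  0.1095    ])] [0.48929145 0.03235432 0.1095    ]
tube [[0.6152, 0.1039, 0.134], [0.5853, 0.0794, 0.134], [0.5681, 0.0989, 0.134], [0.5983, 0.1243, 0.134]] [0.5917 0.1016 0.134 ] [np.float64(0.0387), np.float64(0.0261), np.float64(0.0394), np.float64(0.0265)]
duct [[0.6202, 0.0399, 0.138], [0.6391, 0.0168, 0.138], [0.6054, -0.0127, 0.138], [0.585, 0.0115, 0.138]] [0.6124 0.0139 0.138 ] [np.float64(0.0299), np.float64(0.0448), np.float64(0.0317), np.float64(0.0452)]
145 [108 111 108 104 110 109 108 111 110 109 110 108 106 107 107 109 109 105
 108 106 111 108 106 107 108 107 107 110   5]
149 [106 107 105 107 109 109 106 105 107 107 107 106 109 106 106 108 108 111
 108 108 110 119 136 108 106 108 107 107   6]
153 [110 109 108 107 109 108 105 108 107 105 108 1
[... 515 characters left out ...]
110
 108 108 110 126 136 112 108 106 105 107 107]
173 [  4 111 108 108 127 134 134 136 135 134 109 109 108 105 105 110 108 109
 106 110 110 105 123 108 108 112 110 108 107]
177 [  2 104 106 110 111 121 136 133 136 108 106 106 111 107 107 109 112 109
 108 105 110 112 107 107 105 107 106 106 110]
181 [  0  67 107 108 106 109 118 109 107 107 106 110 104 109 108 108 106 110
 108 106 107 109 107 106 108 110 108 104 107]
bin [[0.642 0.391 0.06 ]
 [0.649 0.273 0.06 ]
 [0.492 0.267 0.06 ]
 [0.487 0.384 0.06 ]] [0.56750253 0.32893779 0.06      ]
(380, 100) [-0.026 -0.956 -0.048]
(450, 200) [0.467 0.659 0.413]
(355, 310) [0.482 0.544 0.203]
(400, 400) [0.48  0.676 0.235]
(540, 300) [0.467 0.748 0.416]
```

```bash
cat >> h.py <<'E'
def down(jaw_angle):
    z=np.array([np.cos(jaw_angle),np.sin(jaw_angle),0]);x=np.array([0,0,-1.]);return np.stack([x,np.cross(z,x),z],1)
YAW=.163
EX=np.array([np.cos(YAW),np.sin(YAW),0]);EY=np.array([-np.sin(YAW),np.cos(YAW),0]);EZ=np.array([0,0,1.])
HINGE=np.array([.5979,.0503,.1055])+EX*.068   # refined below
def pitch(a,s=1):  # tool direction: a below horizontal, forward
    x=np.cos(a)*EX-np.sin(a)*EZ; z=s*(np.sin(a)*EX+np.cos(a)*EZ)
    return np.stack([x,np.cross(z,x),z],1)
E
python3 - <<'E'
from h import *
s=sense();print(s['tcp_rot'].round(3).tolist())
print('hinge',HINGE,'bar pred',HINGE-EX*.18)
for nm,p,a in [('tube',(.592,.102,.138),np.radians(129.5)),('duct',(.612,.014,.14),np.radians(131)),('binT',(.53,.328,.045),np.pi/2+.045),('binD',(.60,.328,.045),np.pi/2+.045),('via',(.36,.42,.3),np.pi/2),('filt',(.6,.05,.0935),np.pi/2+YAW),('filtup',(.6,.05,.29),np.pi/2+YAW)]:
    for k in(0,np.pi):
        q=inverse_kinematics(p,down(a+k)); print(nm,k,None if q is None else np.round(q,2))
for th in np.linspace(0,1.6,5):
    bar=HINGE+.18*(-np.cos(th)*EX+np.sin(th)*EZ)
    for sgn in (1,-1):
      r=[]
      for a in np.radians([0,15,30,45,60,75,90]):
        R=pitch(a,sgn); q=inverse_kinematics(bar-.006*R[:,0],R); r.append(None if q is None else np.round(q,1).tolist())
      print(round(th,2),sgn,[None if x is None else x[-1] for x in r])
E
```

```text
[[-0.001, -0.905, 0.425], [-0.002, 0.425, 0.905], [-1.0, -0.0, -0.002]]
hinge [0.66499865 0.06133498 0.1055    ] bar pred [0.48738457 0.03212473 0.1055    ]
tube 0 [-0.19  0.47 -0.07  1.83  0.04  0.84  1.98]
tube 3.141592653589793 [-0.63  0.52  0.54  1.85 -0.34  0.86 -0.81]
duct 0 [-0.1   0.49  0.01  1.8  -0.01  0.85  2.2 ]
duct 3.141592653589793 [-0.52  0.55  0.6   1.83 -0.39  0.89 -0.6 ]
binT 0 [-0.57  0.63 -0.07  1.82  0.07  0.69  0.94]
binT 3.141592653589793 [-0.97  0.68  0.49  1.85 -0.46  0.73 -1.75]
binD 0 [-0.52  0.7  -0.06  1.67  0.06  0.77  1.01]
binD 3.141592653589793 [-0.9   0.76  0.5   1.69 -0.47  0.82 -1.71]
via 0 [-0.85  0.24 -0.11  1.77  0.03  1.14  0.61]
via 3.141592653589793 [-1.38  0.25  0.54  1.8  -0.14  1.14 -2.37]
filt 0 [-0.2   0.53  0.06  1.86 -0.04  0.75  1.62]
filt 3.141592653589793 [-0.56  0.59  0.56  1.88 -0.43  0.79 -1.18]
filtup 0 [-0.29  0.32  0.18  1.68 -0.06  1.14  1.64]
filtup 3.141592653589793 [-0.64  0.36  0.65  1.7  -0.24  1.16 -1.33]
0.0 1 [None, None, None, None, -1.7, 0.4, 0.2]
0.0 -1 [None, None, None, None, 1.4, -2.3, -2.4]
0.4 1 [None, None, None, None, 0.9, 0.2, 0.2]
0.4 -1 [None, None, None, None, -2.3, -2.5, -2.6]
0.8 1 [None, None, None, None, 0.2, 0.2, 0.2]
0.8 -1 [None, None, None, None, -2.6, -2.6, -2.7]
1.2 1 [None, None, -2.5, -1.2, 0.2, 0.2, 0.2]
1.2 -1 [None, None, 0.1, 1.9, -2.6, -2.7, -2.7]
1.6 1 [-2.4, -2.4, -2.1, -1.0, 0.3, 0.2, 0.2]
1.6 -1 [-0.0, -0.1, 0.1, 2.0, -2.4, -2.6, -2.6]
```

```bash
python3 - <<'E'
from h import *
R=down(np.radians(129.5))
move_l((.38,.42,.28),down(np.pi/2),feed=.25)
movep((.592,.102,.21),R)
command_gripper(.055,40)
print(move_l((.592,.102,.138),feed=.1,until_force=10))
snap('side','1',(180,110,400,290),3.5)
s=sense();print(s['time_s'],s['position'],s['finger_gap'],s['wrist_force'])
E
```

```text
False
3.875 [0.59264346 0.10209383 0.13881467] 0.05511202730634709 [-0.16392371 -0.3308583  -0.03780225]
```

View pics/side1_c.png

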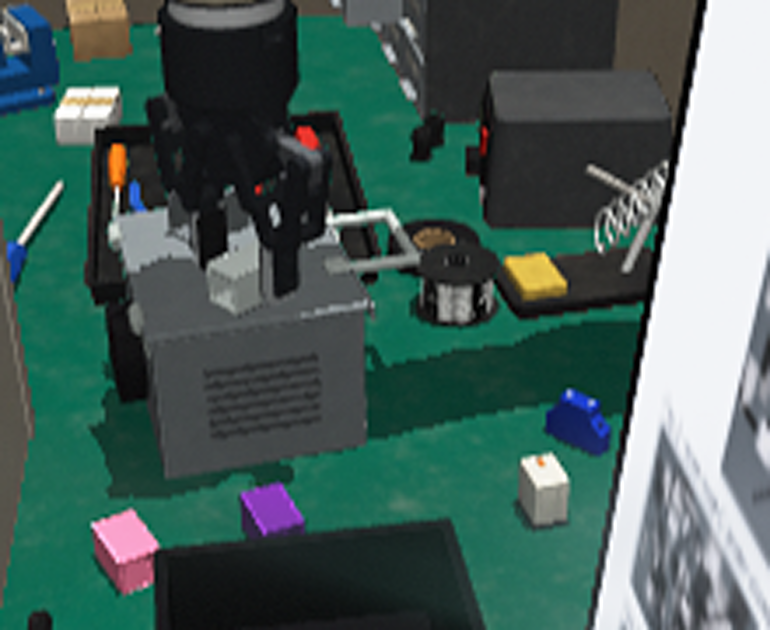

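The fingers straddle the white-silver tube on the flap (crop about (240,280)). The pink (125,550) and purple (270,510) look-alikes are on the table and untouched.

```bash
python3 - <<'E'
from h import *
command_gripper(.015,40); print(sense()['finger_gap'])
move_l((.592,.102,.23),feed=.2)
B=down(np.pi/2+.045)
movep((.533,.328,.16),B)
print(sense()['finger_gap'])
print(move_l((.533,.328,.047),feed=.12,until_force=12),sense()['position'])
command_gripper(.045)
move_l((.533,.328,.2),feed=.2)
R=down(np.radians(131))
movep((.612,.014,.23),R)
command_gripper(.06,30)
snap('side','2'); snap('top','2')
print(move_l((.612,.014,.140),feed=.1,until_force=10))
command_gripper(.015,30); print(sense()['finger_gap'])
move_l((.612,.014,.23),feed=.2)
snap('side','3');
s=sense();print(s['time_s'],s['position'],s['finger_gap'],s['wrist_force'])
crop('side','2',(200,180,360,350),4,'_bin');crop('side','3',(180,110,400,290),3.5,'_b')
E
```

```text
0.024834823836924577
0.025202237909160922
False [0.53363822 0.32834805 0.04784409]
False
0.02911154599733834
11.85 [0.61081211 0.01394763 0.22816161] 0.029058617197538387 [ 0.38545058 -0.26409082 -0.67146924]
```

View pics/side2_bin.png

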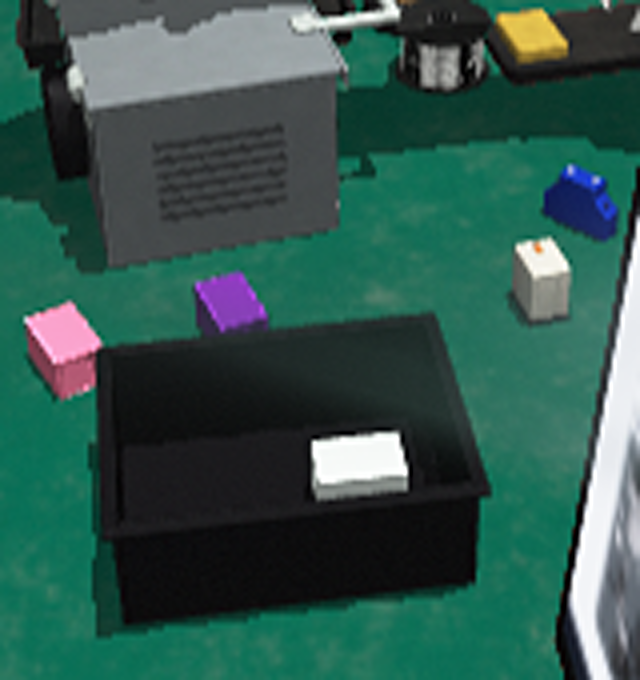

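View pics/side3_b.png

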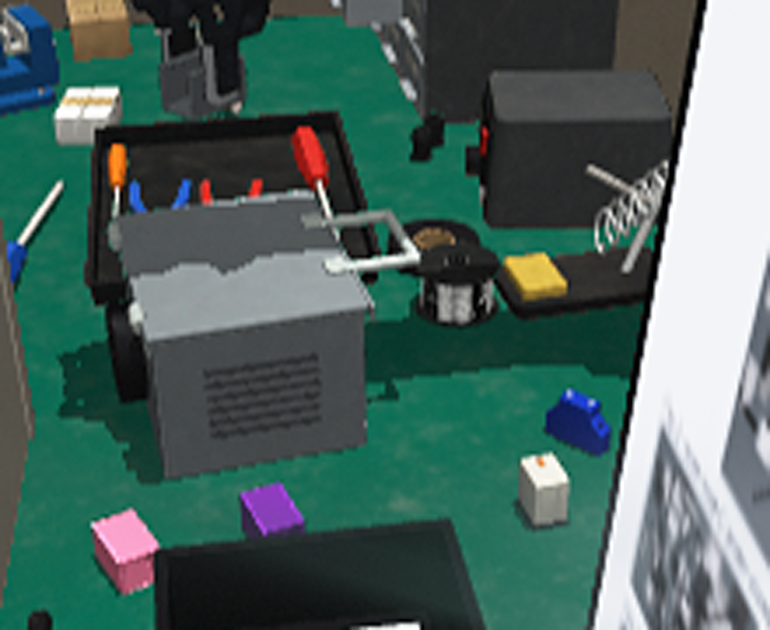

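View pics/top2.png

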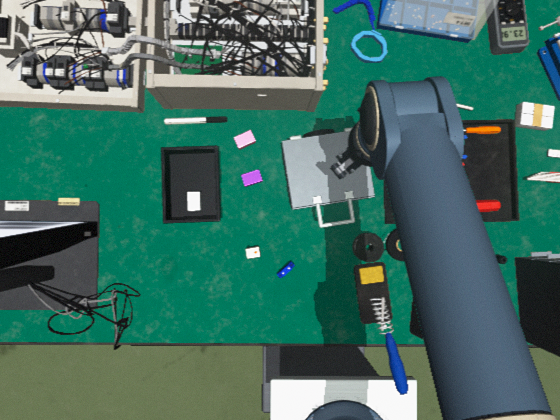

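Tube lies in the bin (top pixel (193,201)), and the duct is held. I'll check arm clearance heights while placing it.

```bash
python3 - <<'E'
from h import *
B=down(np.pi/2+.045)
movep((.603,.331,.18),B)
print(move_l((.603,.331,.049),feed=.12,until_force=12),sense()['finger_gap'])
P=cloud('top',np.load('pics/top2_d.npy'))
for u,v in [(345,165),(365,120),(375,150),(410,90),(410,120),(440,120),(450,170)]: print((u,v),P[v,u].round(3))
command_gripper(.047)
move_l((.603,.331,.2),feed=.2)
snap('top','4',(140,90,400,270),3);snap('side','4',(200,180,360,350),4)
s=sense();print(s['time_s'],s['joint_pos'].round(2) if hasattr(s['joint_pos'],'round') else s['joint_pos'])
E
```

```text
False 0.029392402584264194
(345, 165) [0.58  0.051 0.314]
(365, 120) [0.604 0.064 0.525]
(375, 150) [0.571 0.052 0.52 ]
(410, 90) [0.634 0.019 0.543]
(410, 120) [0.596 0.026 0.566]
(440, 120) [ 0.596 -0.006  0.565]
(450, 170) [ 0.54  -0.003  0.6  ]
15.6333 [-0.62  0.54  0.09  1.57 -0.05  1.04  1.1 ]
```

View pics/side4_c.png

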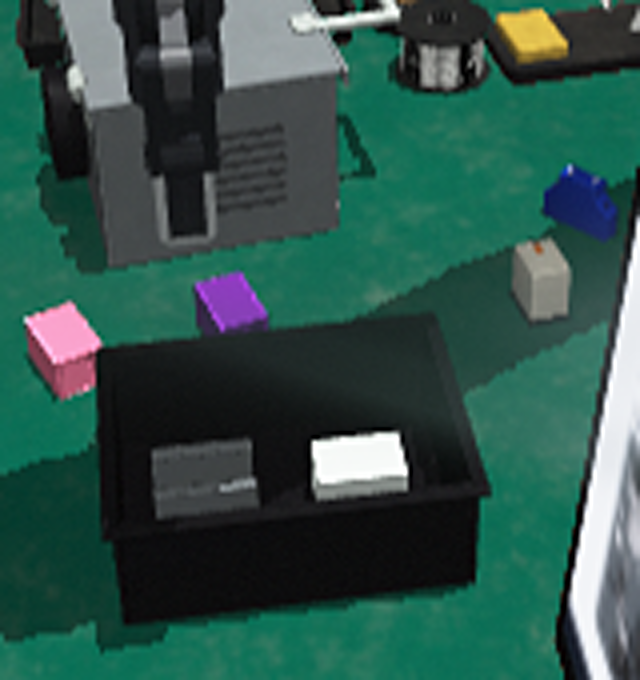

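View pics/top4_c.png

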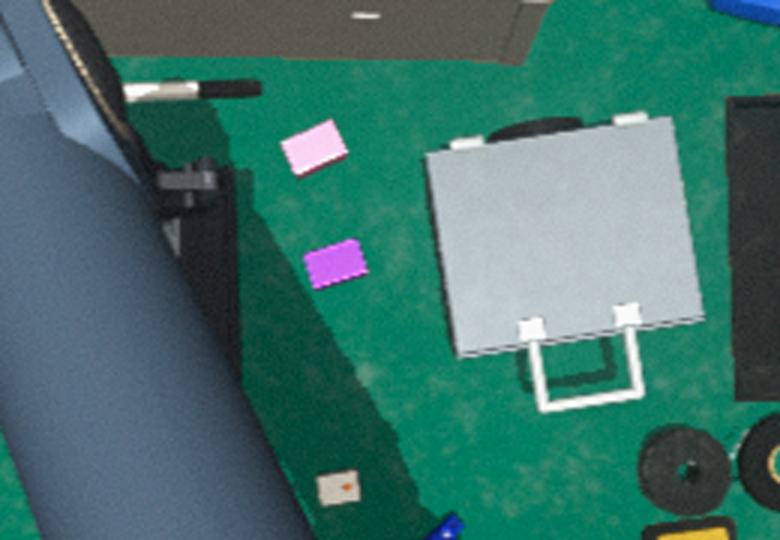

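```bash
cat >> h.py <<'E'
HINGE=np.array([.5969,.0501,.1055])+EX*.072
E
python3 - <<'E'
from h import *
command_gripper(.028,50)
R=pitch(np.radians(75)); bar=HINGE-.18*EX; print(bar)
g=bar-.006*R[:,0]
movep(g-.11*R[:,0],R)
snap('top','5',(270,110,390,270),4)
print(move_l(g,feed=.12,until_force=8))
s=sense();print(s['time_s'],s['position'],g,s['wrist_force'])
snap('side','5',(200,100,380,250),4)
E
```

```text
[0.49033155 0.03257385 0.1055    ]
False
18.3417 [0.48912503 0.03229091 0.11178615] [0.48879922 0.03232184 0.11129555] [ 0.48083993 -0.72461801 -0.71224012]
```

View pics/side5_c.png

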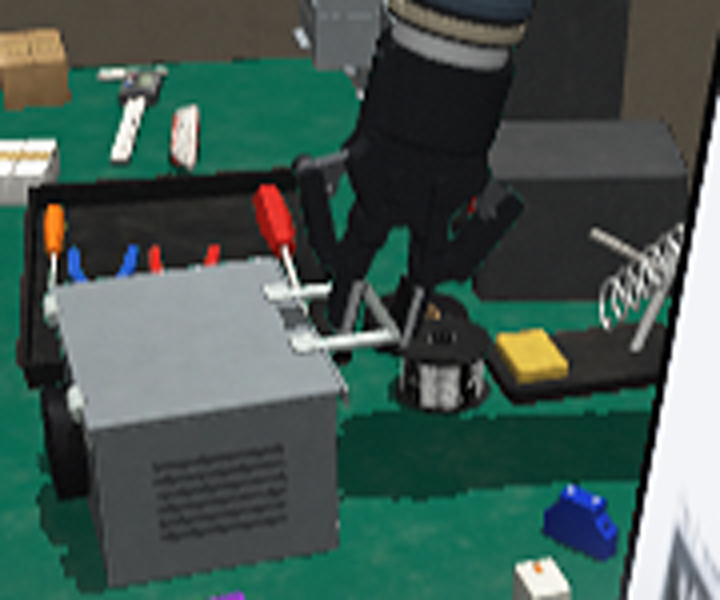

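Fingers sit before and behind the bar (crop about (390,330)). Next: grip it and swing the flap up.

```bash
python3 - <<'E'
from h import *
command_gripper(.0,50); s=sense();print(s['finger_gap'],s['wrist_force'].round(1))
p0=s['position'];
off=p0-(HINGE-.18*EX)+.006*pitch(np.radians(75))[:,0]; off[1]=0;off[2]=0
print(off)
for th in np.arange(.2,1.61,.2):
    th=min(th,1.58)
    R=pitch(np.radians(75+7*th))
    c=HINGE+.18*(-np.cos(th)*EX+np.sin(th)*EZ)-.006*R[:,0]
    move_l(c,R,feed=.12)
    s=sense();print(round(th,2),s['finger_gap'].round(4) if hasattr(s['finger_gap'],'round') else s['finger_gap'],np.round(s['wrist_force'],1),s['time_s'])
    if np.linalg.norm(s['wrist_force'])>35: print('STOP');break
snap('side','6',(180,20,400,250),2.6);snap('top','6')
E
```

```text
0.006226069049277032 [-4.  -1.3  5.8]
[-0.00075184  0.          0.        ]
0.2 0.006160904946582537 [-4.1 -1.5  0.6] 19.1667
0.4 0.006265579931115364 [-6.6 -1.3  3.7] 19.6167
0.6 0.006008933125002824 [-10.6  -0.4   6.6] 20.0667
0.8 0.005911437071024573 [-16.8  -1.3  16.8] 20.5167
1.0 0.0058298106982832875 [-10.7  -0.9  16.4] 20.9667
1.2 0.006082889016999689 [-4.1 -0.3  9.7] 21.4167
1.4 0.006443340766143499 [-0.8  0.9  6.4] 21.8667
1.58 0.006326036086133113 [-0.6  1.   4. ] 22.2833
```

View pics/side6_c.png

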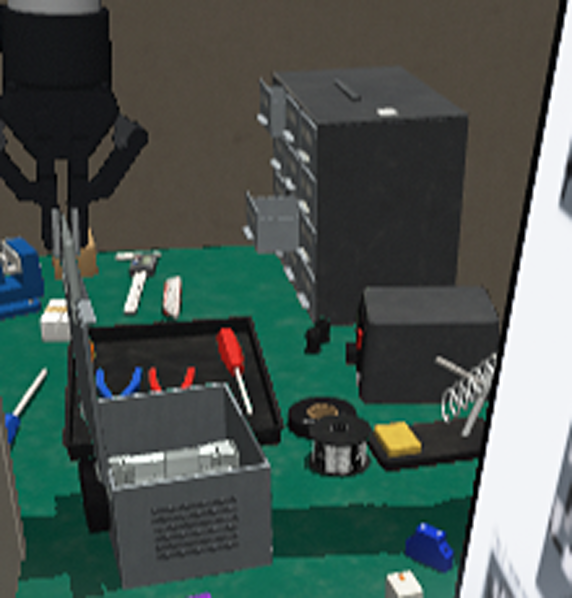

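View pics/top6.png

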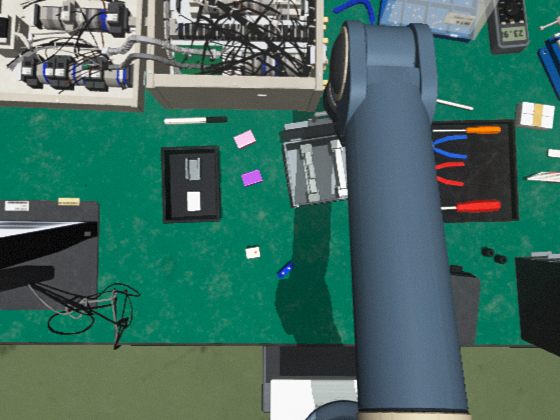

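Flap is upright and both offcuts are in the bin (top (192,165) and (193,201)). I'll release the bar, rise and move aside to look into the box.

```bash
python3 - <<'E'
from h import *
command_gripper(.03,50)
s=sense(); p=s['position']
R=s['tcp_rot']
move_l(p-.07*R[:,0],feed=.15)
movep((.5,.28,.36),down(np.pi/2))
snap('top','7',(270,95,390,225),6);snap('side','7',(180,100,340,280),4)
s=sense();print(s['time_s'])
E
```

```text
24.525
```

View pics/top7_c.png

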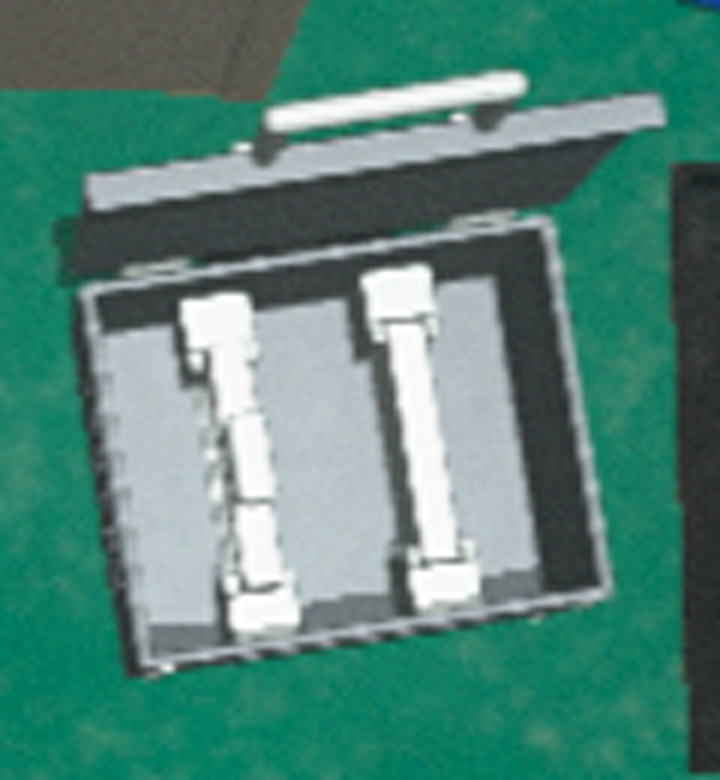

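View pics/side7_c.png

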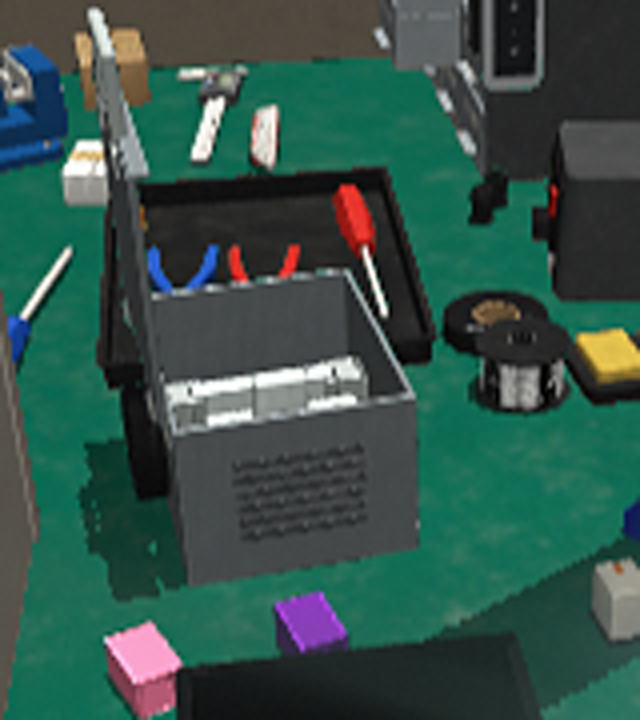

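Two candidates: left plate (crop about (250,455), y=+32 slot) has a raised 30 mm tab and mesh, so it is the filter. The right plate (crop (425,440)) is plain, so it is the blank. I'll confirm with depth and compute the tab.

```bash
python3 - <<'E'
from h import *
crop('top','7',(295,140,345,205),12,'_tab')
f=lambda u,v:(u/6+270-.42,v/6+95-.42)
P=cloud('top',np.load('pics/top7_d.npy'))
for n,(u,v) in dict(tab=(252,457),fl=(233,375),fl2=(258,545),blank=(425,440)).items():
    U,V=[int(round(x)) for x in f(u,v)]; print(n,(U,V),np.median(P[V-1:V+2,U,2]).round(4))
C=np.array([pxz('top',*f(u,v),.102) for u,v in [(142,668),(608,592),(552,218),(82,288)]]);print('box',C.round(4),C.mean(0).round(4))
print([np.linalg.norm(C[i]-C[(i+1)%4]).round(4) for i in range(4)])
d=C[3]-C[2]+C[0]-C[1];e=C[3]-C[0]+C[2]-C[1];print('yaw',np.arctan2(-d[0],d[1]),np.arctan2(e[1],e[0]))
T=np.array([pxz('top',*f(u,v),.099) for u,v in [(228,417),(262,411),(275,499),(240,503)]]);print('tab',T.round(4),T.mean(0).round(4))
c=C.mean(0);print('pred slot +y',c+EY*.032,'-y',c-EY*.032)
# flap top/bar
B=[pxz('top',*f(u,v),.289) for u,v in [(272,122),(520,85)]];print('bar',np.mean(B,0),HINGE)
E
```

```text
tab (312, 171) 0.0969
fl (308, 157) 0.0763
fl2 (313, 185) 0.0784
blank (340, 168) 0.0624
box [[ 0.5229  0.1185  0.102 ]
 [ 0.55   -0.0366  0.102 ]
 [ 0.6751 -0.0174  0.102 ]
 [ 0.6493  0.1396  0.102 ]] [0.5993 0.051  0.102 ]
[np.float64(0.1574), np.float64(0.1266), np.float64(0.1592), np.float64(0.1281)]
yaw 0.16790683888919128 0.15883704180775643
tab [[0.6072 0.0903 0.099 ]
 [0.6094 0.079  0.099 ]
 [0.5799 0.0744 0.099 ]
 [0.5785 0.0861 0.099 ]] [0.5937 0.0825 0.099 ]
pred slot +y [0.59414276 0.08260946 0.102     ] -y [0.60452863 0.01945779 0.102     ]
bar [0.66867595 0.0625361  0.289     ] [0.66794563 0.0617841  0.1055    ]
```

View pics/top7_tab.png

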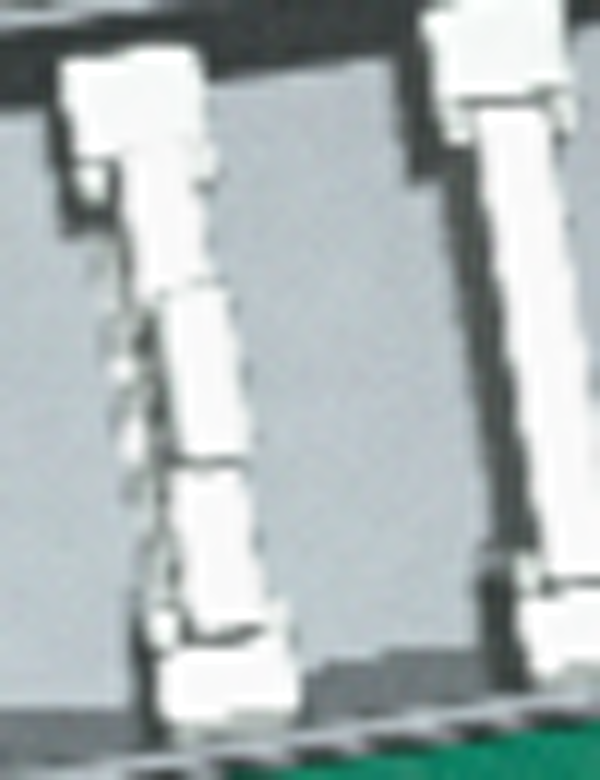

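```bash
python3 - <<'E'
from h import *
R=down(np.pi/2+YAW)
command_gripper(.032,60)
movep((.594,.0825,.30),R)
print(move_l((.594,.0825,.095),feed=.1,until_force=8))
s=sense();print(s['time_s'],s['position'],np.round(s['wrist_force'],1))
snap('side','8',(180,40,340,220),4)
E
```

```text
False
27.85 [0.59430717 0.08255291 0.09547523] [0.8 0.4 0.2]
```

View pics/side8_c.png

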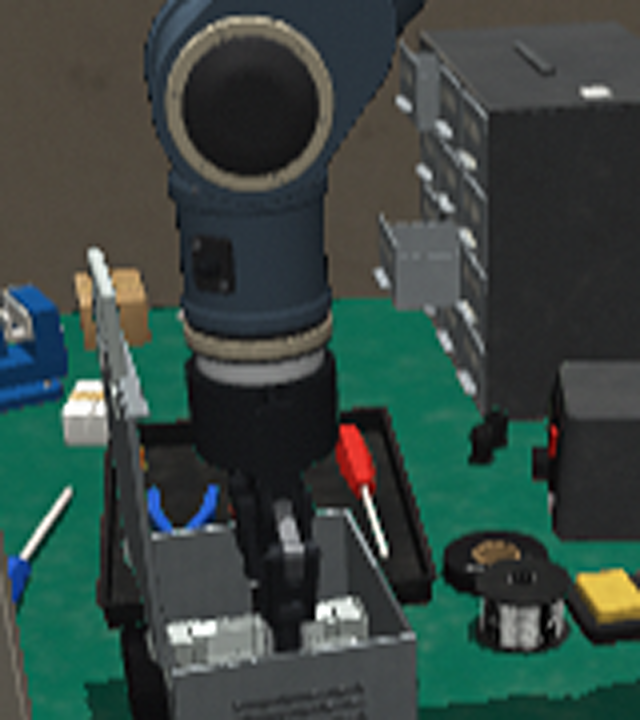

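The gripper is at the tab with clear room to the upright flap. Next: grip and lift.

```bash
python3 - <<'E'
from h import *
command_gripper(0,60); s=sense(); print(s['finger_gap'],np.round(s['wrist_force'],1))
move_l((.594,.0825,.125),feed=.06); print(np.round(sense()['wrist_force'],1),sense()['finger_gap'])
if sense()['finger_gap']>.008:
    move_l((.594,.0825,.275),feed=.1)
    sleep(.5)
s=sense();print(s['time_s'],s['position'],s['finger_gap'],np.round(s['wrist_force'],1))
snap('side','9',(180,0,400,220),3.5);snap('top','9')
E
```

```text
0.011209474106530268 [-0.   0.2  1.8]
[ 1.2 -0.1 -1.9] 0.010713236056261096
31.0083 [0.59399338 0.08249829 0.27498905] 0.011106132147787285 [-0.4 -0.9 -1.4]
```

View pics/side9_c.png

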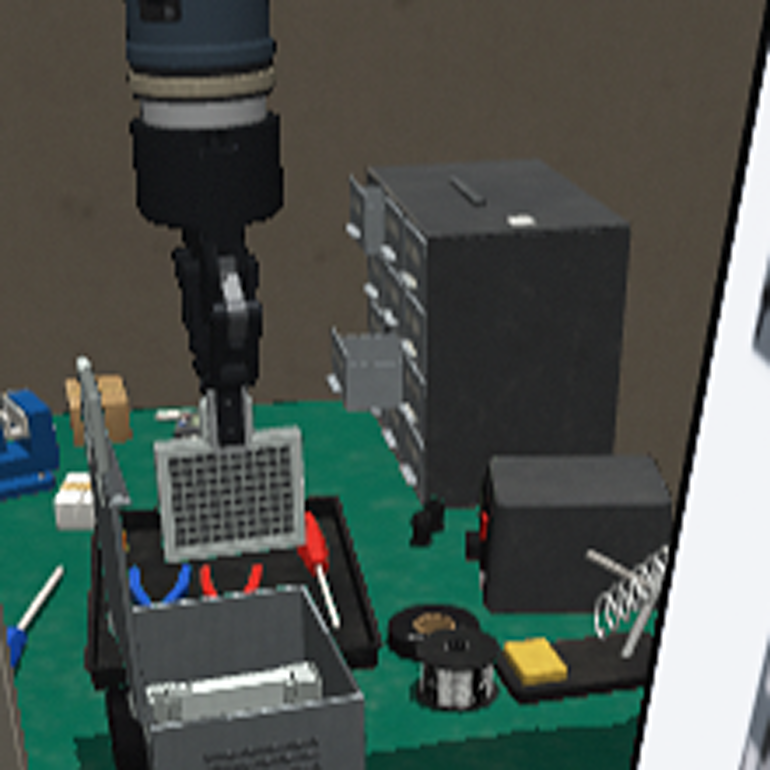

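View pics/top9.png

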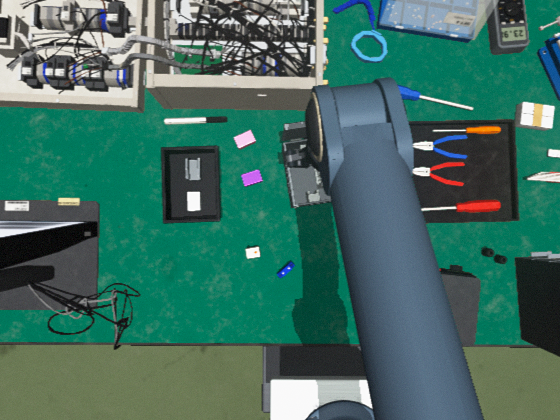

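The filter plate (mesh) hangs upright with its lower edge about 8 cm above the rim. The flap stands, the offcuts are in the bin and the bystanders haven't moved. I'm handing the job in.

```bash
python3 -c "
from rig import *
finish_job();s=sense();print(s['time_s'],s['finger_gap'])"
```

```text
the job is handed in; nothing more can be done
the job is handed in; nothing more can be done
```

The job is done and handed in at about 31 s of the 72 s allowed; `finish_job` gives no verdict.

**What I did:**
- I put the tube and then the duct offcut in the scrap bin.
- I swung the flap up by its bar, to about 1.57 rad.
- I gripped the filter plate's tab (the +y slot) and drew the plate straight up.

**Last checks:**
- **Filter plate:** the gripper still held the tab, 11 mm between the fingers on the 12 mm tab. The tab centre was at about 0.267 m, worked out from the tool position. That puts the lower edge about 8 cm above the rim. The picture shows the plate hanging upright.
- **Flap and bin:** the flap stood upright, and both offcuts lay in the bin.
- **Bystanders:** the relay, terminal, marker and spool looked unmoved, as did the pink and purple look-alikes. I judged this by eye and did not measure it.
- **Forces:** the highest wrist force reading was about 24 N, during the flap swing. I only read it at intervals.

**Not fully confirmed:** I measured the blank plate in its slot before the lift, with its top about 62 mm above the table. After the lift I could only see that something still stands in the box, partly hidden, and did not measure it again.

No check failed. The bar position I measured differed from the one predicted from the flap by about 2 mm, which made no difference to the grip.

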